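# Load a tube rack into the analyser and feel for its end buffer

### The arm

A 6-joint arm with a two-finger parallel gripper is mounted at the origin on the work surface. World frame = base frame: x ahead of the robot, y to its left, z up, the work surface at z = 0. Lengths are in m, angles in rad, forces in N, time in s.
With the tool pointing down it reaches from about 0.25 to 0.725 m from the base axis. Payload 4 kg.
Tool frame: the origin (TCP) lies at the very end of the fingers, on their centre line; the grasp point (between the pads) lies 19 mm behind it; z points along the fingers, y is the line along which they close (so a half turn about z gives the same grasp; the last joint's range is limited). The gripper opens to 85 mm and grips with 20 to 120 N. Pads are 22 mm wide; open, the fingers measure 114 mm over their backs; the gripper's body (76 mm by 85 mm) begins 54 mm behind the grasp point. The pads swing forward as they close: fully open they stand 13 mm farther back than shut.
Start: joints at [1.115, 0.241, 0.005, 1.335, 0, 1.571], TCP at [0.22, 0.449, 0.231] pointing down, gripper open.
Joint ranges: [-2.72, 2.72], [-1.05, 1.87], [-1.09, 1.28], [-1.99, 2.15], [-1.42, 1.44], [-3.14, 3.14]. Speed limits (rad/s): [2.79, 2.79, 3.14, 3.14, 3.14, 3.14].

### API

Orientations are given as a unit quaternion [x, y, z, w].
In Python, from workcell import * gives the robot as it stands. The module is installed in compiled form; this text tells all that it offers.
- The arm moves only by the tool send_rows, never from a script. Its argument "steps" is text: rows parted by semicolons, each of 7 numbers parted by spaces: the opening, from -1 (shut) to 1 (fully open), then the shift along the world's x, y, z in m, then the turn, a rotation vector about the world's x, y, z in rad. A call has exactly 5 rows; each row shifts and turns the commanded pose from where the row before left it; what a row does not reach is not made up. A row lasts 1/12 s, in which the tool goes at most 41.7 mm and 7.16 degrees, less where a joint would pass 70% of its speed; a pose out of reach is approached as far as the arm can. A call is refused whole if a number of a shift passes 0.0417 or a number of a turn 0.125, either way. A call with a gripper value outside its range is refused whole. The fingers move at their own pace and stop on an object; the grip force is fixed at half the most. Time passes only in rows, so rows that do not move let the fingers close, or fill a call up. It gives the time, the measured TCP pose, the force, the opening and the grip force at its end, in the units of the state.
- get_obs(): the state, without advancing time (a new reading comes with each control period).
- camera(name): name is "side" or "top"; returns a dict with "frame" (480x640x3 uint8, red, green, blue), "range_z" (480x640 float32, m along the optical axis (not along the pixel's ray), 0 where there is no reading), "camera_matrix" (3x3 intrinsics, pixels), "extrinsics" (4x4, takes a point from world to camera coordinates). Camera axes: x right, y down, z forward; pixel columns grow to the right and rows downward; lengths in m; the calibration is good to about 2 mm. A picture is of the moment at which its call begins.
- job_done(): hands the job in; it is judged then, once.
The state is a dict: "clock": time; "joint_pos": joint angles; "joint_vel": joint speeds; "tau": joint torques, N m; "eef_pos": TCP position; "tool_rot": TCP orientation; "ft_force": force on the tool from outside, world axes, zero at the start; "ft_torque": the same for the moment, N m; "grip_width": finger opening in m; "grasp_force": force on a finger pad.
Only numpy, scipy, OpenCV 4.12 (cv2) and the standard library are available. Lean on these libraries where they do the work, as an engineer would, in place of code of your own. Each camera call takes 0.05 s, during which the arm holds its last target. There are 200 camera calls.

### The job

Load the rack of red-capped tubes into the analyser: stand it in the open lane in front of the grey-roofed hood, lengthwise along the lane, then slide it in under the hood until you feel it meet the hidden buffer, and press on gently so that the buffer gives about 5 millimetres, never more than 10. Keep the rack upright, let go of it there, and leave everything else on the bench where it stands.

Things in the scene. Friction and masses are not known exactly. Their poses are not given: they have to be found in the camera images.
- red_rack: Black tube rack, 120 long (its x) x 28 wide (its y) x 48 mm high, with five fixed glass tubes in a row along x, every 22 mm, whose red caps (15 mm across) reach up to 80 mm. The same both ways round. About 250 g (170 to 350 g). Loose, standing on the bench to the right of the loader, beside the blue one. Origin: centre of its underside; z up. Grip it across its 28 mm width.
- loader: Sample loader, fixed; place and yaw vary. Origin: at bench height on the lane's centre line, right under the hood's front edge; x along the lane INTO the hood (roughly to the robot's left), z up. Deck: x -170 to 230, y +-80 mm, top at z 6 mm. Lane between two aluminium rails: inner faces y +-20 mm, each 8 mm wide, tops z 16 mm, x -150 to 210 mm. Lane open above for x < 0.
- hood_edge (a point): Middle of the lower front edge of the grey roof, 110 mm above the bench, over the loader's origin (same axes). White cheeks and roof cover loader x 0 to 230 mm, 160 mm wide, roof top 135 mm high; free inside: y +-60 mm, up to 110 mm. At the end of the push the rack's rear end is right below this edge: no room for an upright gripper; lean it back some 45 degrees and push with the tips.
- lane_open (a point): Point on the deck (z 6 mm), on the lane's centre line, 70 mm in front of the hood's edge: a good place for the rack's centre when it is stood in the lane. Deep under the hood a rubber buffer crosses the lane (12 to 36 mm above the deck); its place is unknown: the rack first meets it with its rear end between 17 mm outside and 9 mm inside the hood's edge (loader x -17 to +9 mm).
- buffer (a joint): Travel of the hidden buffer along the lane in m: 0 untouched, grows as the rack pushes it in; it should end at about 0.005 (accepted 0.0015 to 0.011; hard end at 0.018). It resists with about 5 N of friction (the rack alone slides at 0.5 to 3 N), has no spring and stays where it is pushed. Says nothing of where the buffer stands.
- blue_rack: Bystander: a rack like the red one but with blue caps, loose, standing beside the red one (either may be the nearer). Origin: centre of its underside.
- amber_bottle: Bystander: amber bottle with a red cap, 90 mm across, 170 mm high, loose. Origin: centre of its underside.
- well_plate: Bystander: blue 96-well plate, 85 (x) x 127 (y) x 12 mm, loose. Origin: centre of its underside.
- jar: Bystander: white jar with a green cap, 64 mm across, 75 mm high, loose. Origin: centre of its underside.
- tip_box: Bystander: orange tip box with a clear lid, 92 (x) x 122 (y) x 75 mm, loose. Origin: centre of its underside.
- vial_a: Bystander: small amber vial with a black cap, 25 mm across, 50 mm high, loose. Origin: centre of its underside.
- vial_b: Bystander: a second vial like vial_a.

How it is judged:
By the outcome, as a careful person would: the job done as asked, in the order asked, and still so for the second after the job is handed in, with the robot touching nothing.
It also fails if it takes over 58 s, if anything falls off the work surface, if the arm or the gripper's body presses on something with over 40 N, if the wrist force passes 120 N, or if a joint passes its speed limit or range.

## Working session

There is one attempt and no reset: what is moved stays moved. The work goes in short steps, Python scripts to look and compute and a tool call to move; the robot and the scene stay as the last step left them, time stands still between calls to the robot, and variables do not carry over. Pictures are saved under pics/ and viewed, at most 10 in all, crops included, and the job is handed in when it is done.

Besides the shell and the picture viewer there is one more tool, called after "Call:" as a command line: name --argument value ..., lists and objects as JSON in quotes. send_rows: Moves the arm, as the interface text tells. Its arguments: {"type":"object","properties":{"steps":{"type":"string"}},"required":["steps"]}

```bash
mkdir -p pics; cat > h.py <<'E'
from workcell import *
import numpy as np, cv2
def grab(n):
    c=camera(n); return c["frame"],c["range_z"],np.array(c["camera_matrix"]),np.array(c["extrinsics"])
def world(Z,K,T):
    v,u=np.mgrid[0:480,0:640]
    P=np.stack([(u-K[0,2])/K[0,0]*Z,(v-K[1,2])/K[1,1]*Z,Z],-1)
    W=(P-T[:3,3])@T[:3,:3]; W[Z<=0]=np.nan
    return W
def ray(u,v,K,T,z):
    d=T[:3,:3].T@np.linalg.inv(K)@np.array([u,v,1.]); o=-T[:3,:3].T@T[:3,3]
    return o+d*(z-o[2])/d[2]
E
python3 - <<'E'
from h import *
for n in("top","side"):
    f,Z,K,T=grab(n); cv2.imwrite(f"pics/{n}0.png",f[:,:,::-1]); np.savez(f"{n}0.npz",f=f,Z=Z,K=K,T=T)
    print(n,K.round(1).tolist(),(-T[:3,:3].T@T[:3,3]).round(3),T[:3,:3].round(2).tolist())
print(get_obs())
E
```

```text
top [[478.0, 0.0, 312.6], [0.0, 478.0, 239.1], [0.0, 0.0, 1.0]] [ 0.347 -0.095  1.312] [[0.01, -1.0, -0.01], [-0.98, -0.01, -0.18], [0.18, 0.01, -0.98]]
side [[469.0, 0.0, 325.9], [0.0, 469.0, 234.0], [0.0, 0.0, 1.0]] [ 0.465 -0.822  0.663] [[0.98, -0.17, -0.0], [-0.11, -0.61, -0.78], [0.13, 0.77, -0.62]]
{'clock': 0.1, 'joint_pos': array([ 1.11501776e+00,  2.41327047e-01,  3.86352612e-03,  1.33520228e+00,
       -4.83190000e-06,  1.57077731e+00]), 'joint_vel': array([ 0.00088301, -0.0006389 ,  0.00308312, -0.00091683,  0.00064611,
        0.0006031 ]), 'tau': array([-7.17986295e-04, -3.73137724e+01,  2.53010362e+01,  1.08249634e-02,
       -5.75727404e-05, -2.88046280e-07]), 'eef_pos': array([0.2198337 , 0.44845195, 0.23050902]), 'tool_rot': array([ 2.25912522e-01,  9.74147144e-01, -9.11111515e-04, -2.08832237e-04]), 'ft_force': array([-0.3500544 ,  0.11790023, -1.04530381]), 'ft_torque': array([-0.02521214, -0.04791129,  0.02207187]), 'grasp_force': 0.0, 'grip_width': 0.08541297875170523}
```

View pics/top0.png

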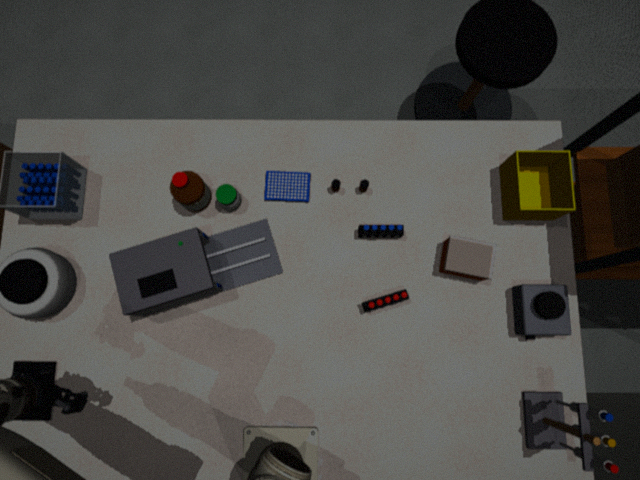

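View pics/side0.png

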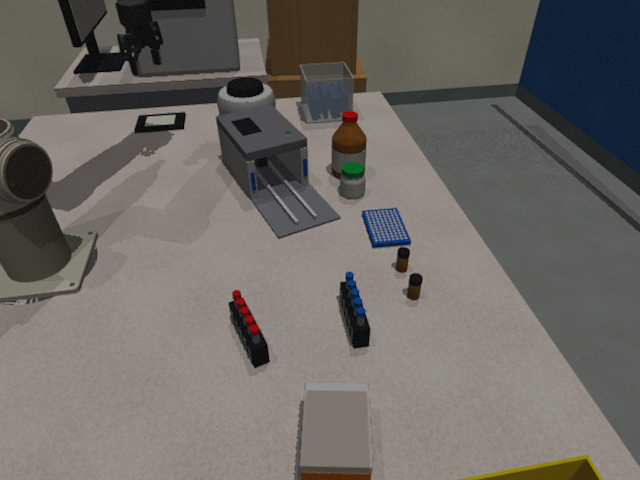

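The top view shows the red rack at about (385,300), the blue one at (381,231), the rails around (240,243) and (240,263), and the hood's front edge from (203,232) to (220,290). The side view shows the red caps from (237,295) to (254,329), and the hood's opening at about (270,170).

```bash
cat > m.py <<'E'
from h import *
D={n:np.load(f"{n}0.npz") for n in("top","side")}
def blobs(n,box,kind):
    f=D[n]["f"].astype(int); r,g,b=f[...,0],f[...,1],f[...,2]
    m={'r':(r>90)&(g<60)&(b<60),'w':(np.minimum(np.minimum(r,g),b)>130)}[kind]
    q=np.zeros_like(m); u0,u1,v0,v1=box; q[v0:v1,u0:u1]=m[v0:v1,u0:u1]; return q
def line(P):
    c=P.mean(0); d=np.linalg.svd(P-c)[2][0]; return c,d
for n,box in(("top",(355,415,285,315)),("side",(225,275,285,345))):
    q=blobs(n,box,'r'); W=world(D[n]["Z"],D[n]["K"],D[n]["T"])[q]
    h=np.nanpercentile(W[:,2],[5,50,95]); k=abs(W[:,2]-h[1])<.012; W=W[k]
    c,d=line(W[:,:2]); t=(W[:,:2]-c)@d
    top=W[W[:,2]>h[1]-.003]
    print(n,q.sum(),h.round(4),"mid",(c+d*(t.min()+t.max())/2).round(4),"mean",c.round(4),"len",np.ptp(t).round(4),"yaw",np.degrees(np.arctan2(d[1],d[0])).round(2))
    # cap components, as pixel centroids, cast to z=.078
    nl,_,st,ce=cv2.connectedComponentsWithStats(q.astype(np.uint8))
    for i in range(1,nl):
        if st[i,4]>8: print(ce[i].round(1),st[i,4],ray(*ce[i],D[n]["K"],D[n]["T"],.078).round(4))
# loader
W=world(D["top"]["Z"],D["top"]["K"],D["top"]["T"]); f=D["top"]["f"]
for v in range(236,276,3): print(v,[ (int(f[v,u].mean()),round(float(W[v,u,2])*1000)) for u in (215,225,235,245,255,262,268,275,280)])
for n,b in(("top",(205,285,225,290)),("side",(240,345,150,240))):
    x=f if n=="top" else D["side"]["f"]
    cv2.imwrite(f"pics/{n}_l.png",cv2.resize(x[b[2]:b[3],b[0]:b[1],::-1],None,fx=7 if n=="top" else 6,fy=7 if n=="top" else 6,interpolation=cv2.INTER_CUBIC))
E
python3 m.py
```

```text
top 95 [0.0755 0.0798 0.0843] mid [ 0.4209 -0.2722] mean [ 0.4207 -0.2713] len 0.0994 yaw -72.85
[403.8 294.4] 19 [ 0.4341 -0.3144  0.078 ]
[395.7 296.9] 18 [ 0.4275 -0.2935  0.078 ]
[387.4 299.5] 19 [ 0.4208 -0.272   0.078 ]
[379.2 301.8] 20 [ 0.4148 -0.2511  0.078 ]
[371.1 304.4] 19 [ 0.4079 -0.2302  0.078 ]
side 240 [0.0492 0.0783 0.08  ] mid [ 0.4217 -0.2734] mean [ 0.4225 -0.2759] len 0.103 yaw -72.67
[236.  292.8] 36 [ 0.4087 -0.2312  0.078 ]
[239.9 300.9] 48 [ 0.4148 -0.2517  0.078 ]
[244.5 309.2] 48 [ 0.4218 -0.2722  0.078 ]
[248.9 318.2] 52 [ 0.4281 -0.2932  0.078 ]
[253.9 327.5] 56 [ 0.435  -0.3144  0.078 ]
236 [(68, 8), (68, 7), (65, 3), (65, 6), (69, 9), (67, 7), (69, 10), (113, -2), (111, 3)]
239 [(63, 10), (68, 5), (69, 3), (62, 7), (76, 3), (110, 16), (63, 3), (111, 2), (114, 6)]
242 [(56, 14), (69, 6), (69, 3), (80, 1), (87, 15), (54, 8), (69, 6), (110, 2), (118, 1)]
245 [(44, 0), (69, 2), (76, 8), (93, 16), (63, 4), (68, 3), (68, 5), (95, 0), (109, 1)]
248 [(50, 5), (65, 3), (94, 21), (69, 11), (65, 7), (67, 4), (73, 6), (70, 9), (114, -4)]
251 [(52, 4), (98, 13), (61, 6), (68, 11), (67, 9), (67, 10), (64, 4), (67, 6), (111, 0)]
254 [(92, 18), (53, 8), (64, 9), (67, 12), (68, 7), (68, 7), (103, 17), (71, 2), (111, -2)]
257 [(47, 11), (61, 7), (68, 5), (66, 6), (82, 2), (117, 15), (57, 10), (70, 8), (114, 0)]
260 [(47, 4), (55, 11), (66, 5), (76, 9), (92, 16), (61, 6), (66, 9), (70, -1), (105, -5)]
263 [(52, 4), (52, 6), (73, 5), (90, 19), (65, 7), (70, 8), (70, 4), (69, 6), (73, 0)]
266 [(49, 4), (57, 4), (102, 16), (64, 9), (71, 11), (69, 6), (70, 6), (69, 2), (67, 5)]
269 [(51, 4), (98, 14), (58, 6), (66, 9), (67, 4), (73, 10), (64, 9), (71, 7), (66, 3)]
272 [(94, 17), (57, 7), (67, 5), (73, 10), (76, 8), (69, 13), (72, 11), (67, 7), (65, -1)]
275 [(49, 6), (55, 6), (63, 14), (69, 3), (72, 3), (72, 2), (71, 7), (85, -2), (111, -6)]
```

View pics/top_l.png

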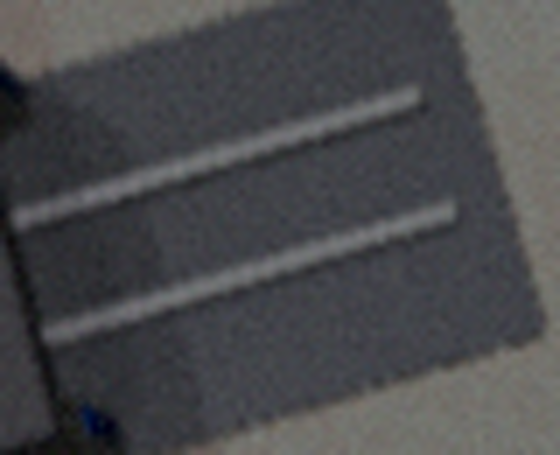

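View pics/side_l.png

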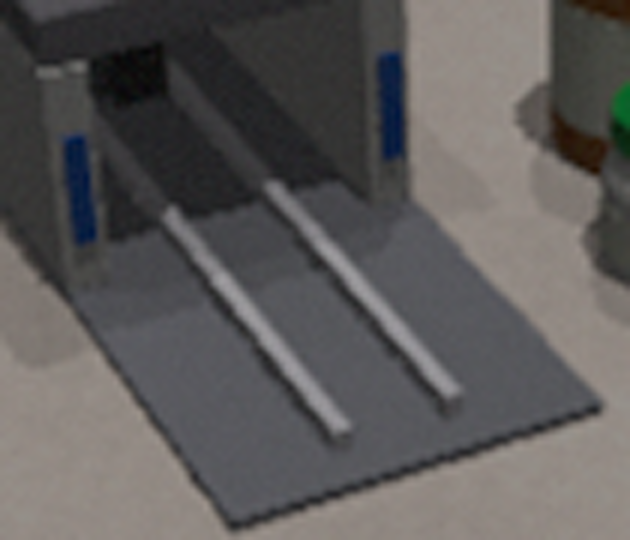

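The crops show the lane clearly. In the top view the rails run from about (207,256) and (211,273) to ends at (265,239) and (270,255). In the side view the rail ends are at (297,222) and (315,216), and the deck corners at (279,237) and (340,218).

```bash
cat > l.py <<'E'
from h import *
D={n:np.load(f"{n}0.npz") for n in("top","side")}
poly={"top":([(209,250),(262,235),(265,243),(211,259)],[(213,267),(267,251),(270,259),(215,275)]),
      "side":([(268,184),(274,183),(299,219),(293,222)],[(285,181),(291,179),(317,214),(311,217)])}
for n in D:
    d=D[n]; g=d["f"].mean(2); K,T=d["K"],d["T"]; cs=[]
    for p in poly[n]:
        m=np.zeros(g.shape,np.uint8); cv2.fillPoly(m,[np.array(p)],1)
        pts=[]
        R=range(480) if n=="side" else range(640)
        for i in R:
            col=(g[i]*m[i]) if n=="side" else g[:,i]*m[:,i]; mm=m[i] if n=="side" else m[:,i]
            if mm.sum()<4: continue
            w=np.clip(col-np.median(g[m>0])-8,0,None)*mm
            if w.sum()<15: continue
            c=(w*np.arange(len(w))).sum()/w.sum(); pts.append((c,i) if n=="side" else (i,c))
        L=np.array([ray(u,v,K,T,.016)[:2] for u,v in pts])
        vx,vy,x0,y0=cv2.fitLine(L.astype(np.float32),cv2.DIST_HUBER,0,.001,.001).ravel()
        if vy<0: vx,vy=-vx,-vy
        r=(L-[x0,y0])@[-vy,vx]
        print(n,len(pts),"yaw",np.degrees(np.arctan2(vy,vx)).round(2),"pt",(round(float(x0),4),round(float(y0),4)),"rms",r.std().round(5)); cs.append((vx,vy,x0,y0))
    u=np.array([cs[0][:2],cs[1][:2]]).mean(0);u/=np.linalg.norm(u);nn=np.array([-u[1],u[0]])
    o=[np.dot(c[2:],nn) for c in cs]; print(" spacing",o, "centre offset",np.mean(o),"yaw",np.degrees(np.arctan2(u[1],u[0])))
    E={"top":[((265.5,238.2),.016),((270.6,255),.016)],"side":[((297.5,222),.016),((315.8,216.3),.016)]}[n]
    for (p,z) in E: q=ray(*p,K,T,z)[:2]; print("  rail end s",q@u,"->origin s",q@u+.150)
    C={"top":[((282.8,273.5),.006),((269.5,224.5),.006)],"side":[((278.7,237.0),.006),((340.3,217.3),.006)]}[n]
    for (p,z) in C: q=ray(*p,K,T,z)[:2]; print("  corner s",q@u,"n",q@nn,"->origin s",q@u+.170)
# roof plane / front edge from top depth
d=D["top"]; W=world(d["Z"],d["K"],d["T"]); m=(W[...,2]>.115)&(W[...,2]<.15); m[:, :100]=0; m[:,230:]=0; m[:225]=0;m[320:]=0
q=W[m]; s=q[:,:2]@u; t=q[:,:2]@nn; print("roof z",np.median(q[:,2]),"s",np.percentile(s,[.5,2,98,99.5]),"n",np.percentile(t,[1,99]), "len230/160")
E
python3 l.py
```

```text
top 54 yaw 108.09 pt (0.5663, 0.1311) rms 0.00022
top 55 yaw 108.09 pt (0.5185, 0.1227) rms 0.00021
 spacing [np.float32(-0.57906497), np.float32(-0.5310248)] centre offset -0.5550449 yaw 108.08933
  rail end s -0.13407534752630657 ->origin s 0.01592465247369343
  rail end s -0.1340157342499239 ->origin s 0.015984265750076082
  corner s -0.1506942680147546 n -0.4702957475587439 ->origin s 0.019305731985245406
  corner s -0.1554097816297441 n -0.6133113993574286 ->origin s 0.014590218370255925
side 35 yaw 107.41 pt (0.5215, 0.1131) rms 0.00045
side 35 yaw 108.07 pt (0.5639, 0.1368) rms 0.00027
 spacing [np.float32(-0.5311969), np.float32(-0.5787625)] centre offset -0.5549797 yaw 107.74166
  rail end s -0.13442849050140435 ->origin s 0.015571509498595648
  rail end s -0.1344463011364908 ->origin s 0.015553698863509186
  corner s -0.1529436802535936 n -0.4760897753224787 ->origin s 0.017056319746406423
  corner s -0.15285634748253232 n -0.6334691315465671 ->origin s 0.01714365251746769
roof z 0.13532220025189445 s [0.02173107 0.02311557 0.24623342 0.24972045] n [-0.63110908 -0.47360842] len230/160
```

Call:
send_rows --steps "1 0.0101 -0.036 0 0 0 -0.0406;1 0.0101 -0.036 0 0 0 -0.0406;1 0.0101 -0.036 0 0 0 -0.0406;1 0.0101 -0.036 0 0 0 -0.0406;1 0.0101 -0.036 0 0 0 -0.0406"

```text
clock: 0.52
eef_pos: [0.2703, 0.2671, 0.2308]
tool_rot: [0.324, 0.946, -0.0, -0.0]
ft_force: [1.6, 0.0, 0.1]
grip_width: 0.0856
grasp_force: 0.0
```

Call:
send_rows --steps "1 0.0101 -0.036 0 0 0 -0.0406;1 0.0101 -0.036 0 0 0 -0.0406;1 0.0101 -0.036 0 0 0 -0.0406;1 0.0101 -0.036 0 0 0 -0.0406;1 0.0101 -0.036 0 0 0 -0.0406"

```text
clock: 0.93
eef_pos: [0.3208, 0.0872, 0.2312]
tool_rot: [0.418, 0.908, 0.0, 0.0]
ft_force: [0.6, -0.2, 0.2]
grip_width: 0.0855
grasp_force: 0.0
```

Call:
send_rows --steps "1 0.0101 -0.036 0 0 0 -0.0406;1 0.0101 -0.036 0 0 0 -0.0406;1 0.0101 -0.036 0 0 0 -0.0406;1 0.0101 -0.036 0 0 0 -0.0406;1 0.0101 -0.036 0 0 0 -0.0406"

```text
clock: 1.35
eef_pos: [0.3713, -0.0929, 0.2312]
tool_rot: [0.509, 0.861, 0.0, -0.0]
ft_force: [1.5, 0.2, -0.1]
grip_width: 0.0852
grasp_force: 0.0
```

Call:
send_rows --steps "1 0.0101 -0.036 0 0 0 -0.0406;1 0.0101 -0.036 0 0 0 -0.0406;1 0.0101 -0.036 0 0 0 -0.0406;1 0.0101 -0.036 0 0 0 -0.0406;1 0.0101 -0.036 0 0 0 -0.0406"

```text
clock: 1.77
eef_pos: [0.4218, -0.2729, 0.2308]
tool_rot: [0.593, 0.805, 0.0, -0.0]
ft_force: [1.0, 0.2, -0.3]
grip_width: 0.0856
grasp_force: 0.0
```

Call:
send_rows --steps "1 0 0 -0.02 0 0 0;1 0 0 -0.02 0 0 0;1 0 0 -0.02 0 0 0;1 0 0 -0.02 0 0 0;1 0 0 0 0 0 0"

```text
clock: 2.18
eef_pos: [0.4191, -0.2694, 0.1469]
tool_rot: [0.592, 0.806, -0.0, -0.005]
ft_force: [-1.1, 0.7, -0.8]
grip_width: 0.0855
grasp_force: 0.0
```

Call:
send_rows --steps "1 0 0 -0.02 0 0 0;1 0 0 -0.01 0 0 0;1 0 0 0 0 0 0;1 0 0 0 0 0 0;1 0 0 0 0 0 0"

```text
clock: 2.6
eef_pos: [0.4227, -0.2713, 0.1224]
tool_rot: [0.592, 0.806, 0.0, 0.001]
ft_force: [0.3, -0.1, -0.4]
grip_width: 0.0856
grasp_force: 0.0
```

```bash
python3 -c "
from h import *
o=get_obs();print(o['eef_pos'],o['tool_rot'],o['joint_pos'])"
```

```text
[ 0.42266573 -0.27133466  0.12238438] [5.92231946e-01 8.05767224e-01 3.85764695e-05 7.08475068e-04] [-5.70695219e-01  3.19524701e-01 -1.83705779e-01  1.06614685e+00
 -1.23947664e-05  6.96957127e-01]
```

Call:
send_rows --steps "1 -0.0015 -0.001 -0.02 0 0 0;1 0 0 -0.02 0 0 0;1 0 0 -0.02 0 0 0;1 0 0 -0.02 0 0 0;1 0 0 -0.01 0 0 0"

```text
clock: 3.02
eef_pos: [0.4203, -0.2718, 0.0304]
tool_rot: [0.592, 0.806, -0.0, -0.0]
ft_force: [-0.3, 0.3, -1.1]
grip_width: 0.0855
grasp_force: 0.0
```

Call:
send_rows --steps "1 0 0 -0.01 0 0 0;1 0 0 0 0 0 0;1 0 0 0 0 0 0;-1 0 0 0 0 0 0;-1 0 0 0 0 0 0"

```text
clock: 3.43
eef_pos: [0.4215, -0.2727, 0.0225]
tool_rot: [0.592, 0.806, 0.0, 0.001]
ft_force: [0.5, 0.1, 0.3]
grip_width: 0.0637
grasp_force: 0.0
```

Call:
send_rows --steps "-1 0 0 0 0 0 0;-1 0 0 0 0 0 0;-1 0 0 0 0 0 0;-1 0 0 0 0 0 0;-1 0 0 0 0 0 0"

```text
clock: 3.85
eef_pos: [0.4212, -0.2724, 0.022]
tool_rot: [0.592, 0.806, 0.0, 0.001]
ft_force: [0.4, 1.1, 4.5]
grip_width: 0.0267
grasp_force: 60.3
```

Call:
send_rows --steps "-1 0 0 0 0 0 0;-1 0 0 0 0 0 0;-1 0 0 0 0 0 0;-1 0 0 0 0 0 0;-1 0 0 0 0 0 0"

```text
clock: 4.27
eef_pos: [0.4212, -0.2724, 0.022]
tool_rot: [0.592, 0.806, 0.0, 0.001]
ft_force: [-0.3, 0.5, 5.3]
grip_width: 0.0271
grasp_force: 60.5
```

Call:
send_rows --steps "-1 0 0 0.015 0 0 0;-1 0 0 0.025 0 0 0;-1 0 0 0.025 0 0 0;-1 0 0 0.02 0 0 0;-1 0 0 0.015 0 0 0"

```text
clock: 4.68
eef_pos: [0.4204, -0.272, 0.1224]
tool_rot: [0.592, 0.806, -0.0, 0.0]
ft_force: [0.9, 0.3, -2.3]
grip_width: 0.0271
grasp_force: 59.6
```

Call:
send_rows --steps "-1 0.004 0.012 0 0 0 0.002;-1 0.0077 0.0246 0 0 0 0.002;-1 0.0077 0.0246 0 0 0 0.002;-1 0.0077 0.0246 0 0 0 0.002;-1 0.0077 0.0246 0 0 0 0.0025"

```text
clock: 5.1
eef_pos: [0.4542, -0.1596, 0.1196]
tool_rot: [0.588, 0.809, -0.0, -0.002]
ft_force: [1.6, -0.3, -1.3]
grip_width: 0.027
grasp_force: 59.6
```

Call:
send_rows --steps "-1 0.0077 0.0246 0 0 0 0;-1 0.0077 0.0246 0 0 0 0;-1 0.0077 0.0246 0 0 0 0;-1 0.0077 0.0246 0 0 0 0;-1 0.0077 0.0246 0 0 0 0"

```text
clock: 5.52
eef_pos: [0.4926, -0.0366, 0.1195]
tool_rot: [0.588, 0.809, -0.001, -0.002]
ft_force: [0.1, 0.7, -2.4]
grip_width: 0.027
grasp_force: 59.6
```

Call:
send_rows --steps "-1 0.0077 0.0246 0 0 0 0;-1 0.0077 0.0246 0 0 0 0;-1 0.0077 0.0246 0 0 0 0;-1 0.0077 0.0246 0 0 0 0;-1 0.0077 0.0246 0 0 0 0"

```text
clock: 5.93
eef_pos: [0.5309, 0.0861, 0.1193]
tool_rot: [0.588, 0.809, -0.001, -0.001]
ft_force: [-0.3, -1.3, -0.9]
grip_width: 0.027
grasp_force: 59.6
```

Call:
send_rows --steps "-1 0.0077 0.0246 0 0 0 0;-1 0.0037 0.012 0 0 0 0;-1 0 0 0 0 0 0;-1 0 0 0 0 0 0;-1 0 0 0 0 0 0"

```text
clock: 6.35
eef_pos: [0.5426, 0.1202, 0.1203]
tool_rot: [0.588, 0.809, -0.001, -0.001]
ft_force: [-0.7, -0.0, -2.2]
grip_width: 0.0268
grasp_force: 59.6
```

```bash
python3 - <<'E'
from h import *
o=get_obs();print(o['eef_pos'],o['tool_rot'],o['grip_width'],o['ft_force'])
f,Z,K,T=grab("side");cv2.imwrite("pics/s1.png",cv2.resize(f[100:280,190:430,::-1],None,fx=3,fy=3))
E
```

```text
[0.54259344 0.12016361 0.1202899 ] [ 5.88205383e-01  8.08710417e-01 -1.20268504e-03 -6.65284935e-04] 0.02677247086831579 [-0.70711986 -0.02920107 -2.18660605]
```

View pics/s1.png

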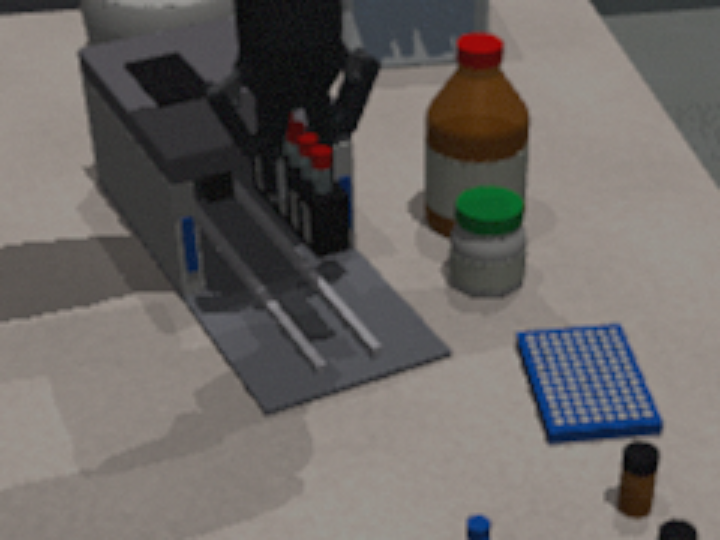

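The rack hangs upright above the lane (red caps at about (305,140) in the crop). I'll lower it.

Call:
send_rows --steps "-1 0.0017 0.0008 -0.02 0 0 0;-1 0 0 -0.02 0 0 0;-1 0 0 -0.02 0 0 0;-1 0 0 -0.012 0 0 0;-1 0 0 0 0 0 0"

```text
clock: 6.82
eef_pos: [0.5426, 0.1197, 0.0463]
tool_rot: [0.589, 0.808, -0.003, -0.002]
ft_force: [-0.9, -0.4, -2.8]
grip_width: 0.0269
grasp_force: 59.6
```

Call:
send_rows --steps "-1 0 0 -0.006 0 0 0;-1 0 0 -0.004 0 0 0;-1 0 0 -0.004 0 0 0;-1 0 0 0 0 0 0;-1 0 0 0 0 0 0"

```text
clock: 7.23
eef_pos: [0.5457, 0.1217, 0.0357]
tool_rot: [0.588, 0.809, 0.0, 0.0]
ft_force: [-0.3, 0.1, -3.6]
grip_width: 0.027
grasp_force: 59.6
```

```bash
python3 -c "
from h import *
o=get_obs();print(o['eef_pos'],o['tool_rot'],o['ft_force'],o['ft_torque'])"
```

```text
[0.54572464 0.12170362 0.03566493] [5.88113166e-01 8.08778599e-01 2.05738390e-04 1.99790840e-04] [-0.28325612  0.10298086 -3.62466604] [ 0.00133943 -0.0091761  -0.01548957]
```

Call:
send_rows --steps "-1 -0.001 -0.0005 -0.003 0 0 0;-1 0 0 -0.002 0 0 0;-1 0 0 -0.001 0 0 0;-1 0 0 0 0 0 0;-1 0 0 0 0 0 0"

```text
clock: 7.65
eef_pos: [0.5444, 0.1213, 0.0293]
tool_rot: [0.588, 0.809, -0.0, -0.0]
ft_force: [-0.6, -0.2, -1.3]
grip_width: 0.0271
grasp_force: 59.6
```

Call:
send_rows --steps "-1 0 0 -0.001 0 0 0;-1 0 0 0 0 0 0;-1 0 0 -0.001 0 0 0;-1 0 0 0 0 0 0;-1 0 0 0 0 0 0"

```text
clock: 8.07
eef_pos: [0.5446, 0.1213, 0.028]
tool_rot: [0.588, 0.809, 0.0, 0.0]
ft_force: [-1.6, -0.0, 3.7]
grip_width: 0.0269
grasp_force: 60.2
```

Call:
send_rows --steps "1 0 0 0 0 0 0;1 0 0 0 0 0 0;1 0 0 0 0 0 0;1 0 0 0 0 0 0;1 0 0 0 0 0 0"

```text
clock: 8.48
eef_pos: [0.5446, 0.1213, 0.0272]
tool_rot: [0.588, 0.809, 0.0, 0.0]
ft_force: [-0.4, 0.2, -0.2]
grip_width: 0.0849
grasp_force: 0.0
```

Call:
send_rows --steps "1 0 0 0.005 0 0 0;1 0 0 0.02 0 0 0;1 0 0 0.03 0 0 0;1 0 0 0.03 0 0 0;1 0 0 0.03 0 0 0"

```text
clock: 8.9
eef_pos: [0.5441, 0.1212, 0.1436]
tool_rot: [0.588, 0.809, -0.0, -0.0]
ft_force: [1.5, 0.7, 0.3]
grip_width: 0.0854
grasp_force: 0.0
```

Call:
send_rows --steps "-1 0.0068 -0.021 0.004 0 0 0;-1 0.0068 -0.021 0.004 0 0 0;-1 0.0068 -0.021 0 0 0 0;-1 0.0068 -0.021 0 0 0 0;-1 0.0068 -0.021 0 0 0 0"

```text
clock: 9.32
eef_pos: [0.5788, 0.0154, 0.151]
tool_rot: [0.588, 0.809, 0.0, 0.0]
ft_force: [-0.1, 0.9, -0.0]
grip_width: 0.0257
grasp_force: 0.0
```

Call:
send_rows --steps "-1 0 0 0 0.083 0.027 0;-1 0 0 0 0.083 0.027 0;-1 0 0 0 0.083 0.027 0;-1 0 0 0 0.083 0.027 0;-1 0 0 0 0.083 0.027 0"

```text
clock: 9.73
eef_pos: [0.5791, 0.016, 0.1515]
tool_rot: [0.574, 0.789, 0.129, -0.176]
ft_force: [0.5, 0.1, 0.1]
grip_width: -0.0002
grasp_force: 0.0
```

Call:
send_rows --steps "-1 0 0 0 0.083 0.027 0;-1 0 0 0 0.083 0.027 0;-1 0 0 0 0.083 0.027 0;-1 0 0 0 0.083 0.027 0;-1 0 0 0 0.083 0.027 0"

```text
clock: 10.15
eef_pos: [0.5791, 0.0156, 0.1512]
tool_rot: [0.533, 0.733, 0.25, -0.342]
ft_force: [0.6, -0.7, 1.2]
grip_width: -0.0001
grasp_force: 0.0
```

Call:
send_rows --steps "-1 0 0 0 0 0 0;-1 0 0 0 0 0 0;-1 0 0 0 0 0 0;-1 0 0 0 0 0 0;-1 0 0 0 0 0 0"

```text
clock: 10.57
eef_pos: [0.5788, 0.017, 0.1523]
tool_rot: [0.532, 0.734, 0.248, -0.34]
ft_force: [-0.3, -0.8, -0.2]
grip_width: -0.0002
grasp_force: 0.0
```

```bash
python3 - <<'E'
from h import *
from scipy.spatial.transform import Rotation as R
o=get_obs();M=R.from_quat(o['tool_rot']).as_matrix();print(o['eef_pos'],M.round(3).tolist(),o['joint_pos'].round(3),o['ft_force'])
a=np.radians(108);u=np.array([np.cos(a),np.sin(a)]);n=np.array([-u[1],u[0]]);O=np.array([.5226,.1876])
print("tcp lane",(o['eef_pos'][:2]-O)@u,(o['eef_pos'][:2]-O)@n)
for N in("top","side"):
    f,Z,K,T=grab(N); g=f.astype(int); q=(g[...,0]>90)&(g[...,1]<60)&(g[...,2]<60)
    W=world(Z,K,T); q&=(np.linalg.norm(W[...,:2]-(O-.07*u),axis=-1)<.09)
    nl,_,st,ce=cv2.connectedComponentsWithStats(q.astype(np.uint8))
    for i in range(1,nl):
        if st[i,4]>5: p=ray(*ce[i],K,T,.084)[:2]-O; print(N,st[i,4],(p@u).round(4),(p@n).round(4))
    if N=="side": cv2.imwrite("pics/s2.png",cv2.resize(f[60:280,170:430,::-1],None,fx=2.5,fy=2.5))
E
```

```text
[0.57884687 0.01704509 0.15233068] [[-0.202, 0.951, -0.236], [0.613, 0.31, 0.727], [0.764, 0.002, -0.645]] [-0.303  0.851  0.481  1.802  0.673  0.735] [-0.27486862 -0.76761554 -0.16071063]
tcp lane -0.1795885995194933 -0.0007895877086683892
top 22 -0.1144 -0.0011
top 19 -0.0923 -0.0005
top 20 -0.0706 -0.0007
top 20 -0.0474 -0.0012
top 22 -0.0254 -0.0011
side 96 -0.0758 0.0002
```

View pics/s2.png

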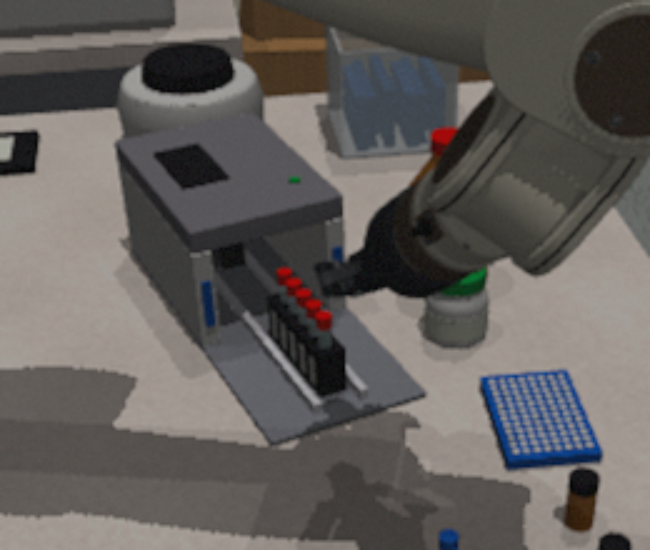

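The rack stands upright between the rails (caps at (285,272) to (323,320)). The leaned gripper is behind and above it. Next I lower the tool.

Call:
send_rows --steps "-1 0 0 -0.02 0 0 0;-1 0 0 -0.02 0 0 0;-1 0 0 -0.02 0 0 0;-1 0 0 -0.02 0 0 0;-1 0 0 0 0 0 0"

```text
clock: 11.08
eef_pos: [0.5766, 0.017, 0.0673]
tool_rot: [0.533, 0.733, 0.247, -0.344]
ft_force: [0.1, 0.3, -0.6]
grip_width: -0.0002
grasp_force: 0.0
```

Call:
send_rows --steps "-1 0 0 -0.015 0 0 0;-1 0 0 -0.015 0 0 0;-1 0 0 -0.01 0 0 0;-1 0 0 0 0 0 0;-1 0 0 0 0 0 0"

```text
clock: 11.5
eef_pos: [0.5781, 0.0164, 0.0299]
tool_rot: [0.533, 0.733, 0.248, -0.343]
ft_force: [-0.3, -0.9, -0.9]
grip_width: -0.0003
grasp_force: 0.0
```

```bash
cat > st.py <<'E'
from h import *
from scipy.spatial.transform import Rotation as R
o=get_obs();M=R.from_quat(o['tool_rot']).as_matrix()
a=np.radians(108);u=np.array([np.cos(a),np.sin(a)]);n=np.array([-u[1],u[0]]);O=np.array([.5226,.1876])
p=o['eef_pos'][:2]-O;F=o['ft_force']
print("lane x,y,z mm",(p@u*1e3).round(1),(p@n*1e3).round(1),(o['eef_pos'][2]*1e3).round(1),"z_tool",M[:,2].round(3),"j",o['joint_pos'].round(2),"F along",(F[:2]@u).round(2),F.round(2))
E
python3 st.py
```

```text
lane x,y,z mm -180.0 0.1 29.9 z_tool [-0.238  0.729 -0.642] j [-0.31  0.98  0.39  1.59  0.67  0.73] F along -0.73 [-0.31 -0.87 -0.88]
```

Call:
send_rows --steps "-1 -0.0031 0.0095 0 0 0 0;-1 -0.0031 0.0095 0 0 0 0;-1 -0.0031 0.0095 0 0 0 0;-1 -0.0015 0.0048 0 0 0 0;-1 -0.0015 0.0048 0 0 0 0"

```text
clock: 11.92
eef_pos: [0.5663, 0.0549, 0.031]
tool_rot: [0.533, 0.733, 0.248, -0.342]
ft_force: [-0.7, 0.4, 0.4]
grip_width: -0.0002
grasp_force: 0.0
```

Call:
send_rows --steps "-1 -0.0015 0.0048 0 0 0 0;-1 -0.0015 0.0048 0 0 0 0;-1 -0.0023 0.0071 0 0 0 0;-1 -0.0023 0.0071 0 0 0 0;-1 -0.0023 0.0071 0 0 0 0"

```text
clock: 12.33
eef_pos: [0.5563, 0.0857, 0.0304]
tool_rot: [0.533, 0.733, 0.248, -0.342]
ft_force: [0.7, -0.9, 1.2]
grip_width: 0.0003
grasp_force: 0.8
```

Call:
send_rows --steps "-1 -0.0023 0.0071 0 0 0 0;-1 -0.0023 0.0071 0 0 0 0;-1 -0.0023 0.0071 0 0 0 0;-1 -0.0023 0.0071 0 0 0 0;-1 -0.0023 0.0071 0 0 0 0"

```text
clock: 12.75
eef_pos: [0.5445, 0.1215, 0.0303]
tool_rot: [0.533, 0.733, 0.248, -0.342]
ft_force: [0.5, -2.6, 0.7]
grip_width: -0.0002
grasp_force: 0.8
```

```bash
python3 st.py
```

```text
lane x,y,z mm -69.6 -0.4 30.3 z_tool [-0.237  0.729 -0.643] j [-0.16  0.85  0.14  1.36  0.75  0.9 ] F along -2.59 [ 0.54 -2.55  0.68]
```

Call:
send_rows --steps "-1 -0.0015 0.0048 0 0 0 0;-1 -0.0015 0.0048 0 0 0 0;-1 -0.0015 0.0048 0 0 0 0;-1 -0.0015 0.0048 0 0 0 0;-1 -0.0015 0.0048 0 0 0 0"

```text
clock: 13.17
eef_pos: [0.5372, 0.1451, 0.0303]
tool_rot: [0.533, 0.733, 0.248, -0.342]
ft_force: [0.4, -1.1, 1.2]
grip_width: -0.0
grasp_force: 0.8
```

Call:
send_rows --steps "-1 -0.0006 0.0019 0 0 0 0;-1 -0.0006 0.0019 0 0 0 0;-1 -0.0006 0.0019 0 0 0 0;-1 -0.0006 0.0019 0 0 0 0;-1 -0.0006 0.0019 0 0 0 0"

```text
clock: 13.58
eef_pos: [0.5344, 0.1543, 0.0303]
tool_rot: [0.533, 0.733, 0.248, -0.342]
ft_force: [0.3, -1.9, 1.6]
grip_width: 0.0002
grasp_force: 0.8
```

```bash
cat >> st.py <<'E'
r=[]
for N in("side","top"):
    f,Z,K,T=grab(N); g=f.astype(int); q=(g[...,0]>70)&(g[...,1]<50)&(g[...,2]<50)
    W=world(Z,K,T); q&=(np.linalg.norm(W[...,:2]-(O+0*u),axis=-1)<.09)&(W[...,2]>.06)&(W[...,2]<.1)
    nl,_,st,ce=cv2.connectedComponentsWithStats(q.astype(np.uint8))
    for i in range(1,nl):
        if st[i,4]>5: p=ray(*ce[i],K,T,.084)[:2]-O; print(N,st[i,4],(p@u).round(4),(p@n).round(4))
    cv2.imwrite(f"pics/now_{N}.png",cv2.resize(f[100:260,190:350,::-1],None,fx=3.5,fy=3.5))
E
python3 st.py
```

```text
lane x,y,z mm -35.3 -0.9 30.3 z_tool [-0.237  0.729 -0.643] j [-0.11  0.82  0.08  1.28  0.77  0.96] F along -1.92 [ 0.29 -1.93  1.61]
side 52 -0.011 0.0016
top 21 -0.0132 -0.0007
```

Call:
send_rows --steps "-1 -0.0004 0.00095 0 0 0 0;-1 -0.0004 0.00095 0 0 0 0;-1 -0.0004 0.00095 0 0 0 0;-1 -0.0004 0.00095 0 0 0 0;-1 -0.0004 0.00095 0 0 0 0"

```text
clock: 14.1
eef_pos: [0.5322, 0.159, 0.0302]
tool_rot: [0.533, 0.733, 0.248, -0.342]
ft_force: [0.7, -0.1, 0.2]
grip_width: -0.0003
grasp_force: 0.6
```

Call:
send_rows --steps "-1 -0.0002 0.00048 0 0 0 0;-1 -0.0002 0.00048 0 0 0 0;-1 -0.0002 0.00048 0 0 0 0;-1 -0.0002 0.00048 0 0 0 0;-1 -0.0002 0.00048 0 0 0 0"

```text
clock: 14.52
eef_pos: [0.5312, 0.1614, 0.0302]
tool_rot: [0.533, 0.733, 0.248, -0.342]
ft_force: [1.0, -1.0, 0.1]
grip_width: -0.0001
grasp_force: 0.5
```

Call:
send_rows --steps "-1 -0.0002 0.00048 0 0 0 0;-1 -0.0002 0.00048 0 0 0 0;-1 -0.0002 0.00048 0 0 0 0;-1 -0.0002 0.00048 0 0 0 0;-1 -0.0002 0.00048 0 0 0 0"

```text
clock: 14.93
eef_pos: [0.5302, 0.1639, 0.0303]
tool_rot: [0.533, 0.733, 0.248, -0.342]
ft_force: [0.6, 0.2, -0.8]
grip_width: -0.0001
grasp_force: 0.4
```

Call:
send_rows --steps "-1 -0.00015 0.00048 0 0 0 0;-1 -0.00015 0.00048 0 0 0 0;-1 -0.00015 0.00048 0 0 0 0;-1 -0.00015 0.00048 0 0 0 0;-1 -0.00015 0.00048 0 0 0 0"

```text
clock: 15.35
eef_pos: [0.5295, 0.1662, 0.0303]
tool_rot: [0.533, 0.733, 0.248, -0.342]
ft_force: [0.3, 0.4, -0.7]
grip_width: 0.0003
grasp_force: 0.4
```

Call:
send_rows --steps "-1 -0.00015 0.00048 0 0 0 0;-1 -0.00015 0.00048 0 0 0 0;-1 -0.00015 0.00048 0 0 0 0;-1 -0.00015 0.00048 0 0 0 0;-1 -0.00015 0.00048 0 0 0 0"

```text
clock: 15.77
eef_pos: [0.5288, 0.1686, 0.0303]
tool_rot: [0.533, 0.733, 0.248, -0.342]
ft_force: [-0.1, -0.9, -1.0]
grip_width: 0.0001
grasp_force: 0.4
```

Call:
send_rows --steps "-1 -0.00015 0.00048 0 0 0 0;-1 -0.00015 0.00048 0 0 0 0;-1 -0.00015 0.00048 0 0 0 0;-1 -0.00015 0.00048 0 0 0 0;-1 -0.00015 0.00048 0 0 0 0"

```text
clock: 16.18
eef_pos: [0.528, 0.1711, 0.0303]
tool_rot: [0.533, 0.733, 0.248, -0.342]
ft_force: [0.5, -0.3, -0.0]
grip_width: 0.0002
grasp_force: 0.4
```

Call:
send_rows --steps "-1 -0.00015 0.00048 0 0 0 0;-1 -0.00015 0.00048 0 0 0 0;-1 -0.00015 0.00048 0 0 0 0;-1 -0.00015 0.00048 0 0 0 0;-1 -0.00015 0.00048 0 0 0 0"

```text
clock: 16.6
eef_pos: [0.5273, 0.1734, 0.0303]
tool_rot: [0.533, 0.733, 0.248, -0.342]
ft_force: [-1.1, -1.4, -0.4]
grip_width: -0.0
grasp_force: 0.4
```

```bash
python3 st.py
```

```text
lane x,y,z mm -14.9 -0.1 30.3 z_tool [-0.237  0.729 -0.643] j [-0.08  0.8   0.04  1.24  0.79  1.  ] F along -1.0 [-1.06 -1.4  -0.41]
side 27 -0.0023 0.0024
top 10 0.0044 -0.0012
```

Call:
send_rows --steps "-1 -0.00015 0.00048 0 0 0 0;-1 -0.00015 0.00048 0 0 0 0;-1 -0.00015 0.00048 0 0 0 0;-1 -0.00015 0.00048 0 0 0 0;-1 -0.00015 0.00048 0 0 0 0"

```text
clock: 17.12
eef_pos: [0.5266, 0.1758, 0.0304]
tool_rot: [0.533, 0.733, 0.248, -0.342]
ft_force: [-0.1, -0.7, 0.3]
grip_width: -0.0002
grasp_force: 0.5
```

Call:
send_rows --steps "-1 -0.00015 0.00048 0 0 0 0;-1 -0.00015 0.00048 0 0 0 0;-1 -0.00015 0.00048 0 0 0 0;-1 -0.00015 0.00048 0 0 0 0;-1 -0.00015 0.00048 0 0 0 0"

```text
clock: 17.53
eef_pos: [0.5266, 0.1772, 0.0303]
tool_rot: [0.533, 0.733, 0.248, -0.341]
ft_force: [1.5, -6.6, 0.7]
grip_width: -0.0003
grasp_force: 3.3
```

Call:
send_rows --steps "-1 -0.00015 0.00048 0 0 0 0;-1 -0.00015 0.00048 0 0 0 0;-1 -0.00015 0.00048 0 0 0 0;-1 0 0 0 0 0 0;-1 0 0 0 0 0 0"

```text
clock: 17.95
eef_pos: [0.5262, 0.1786, 0.0303]
tool_rot: [0.533, 0.733, 0.248, -0.341]
ft_force: [1.1, -5.7, 0.9]
grip_width: 0.0
grasp_force: 3.1
```

```bash
python3 st.py
```

```text
lane x,y,z mm -9.7 -0.7 30.3 z_tool [-0.235  0.728 -0.644] j [-0.07  0.8   0.03  1.22  0.79  1.01] F along -5.73 [ 1.12 -5.66  0.87]
side 22 0.0011 0.0019
```

View pics/now_side.png

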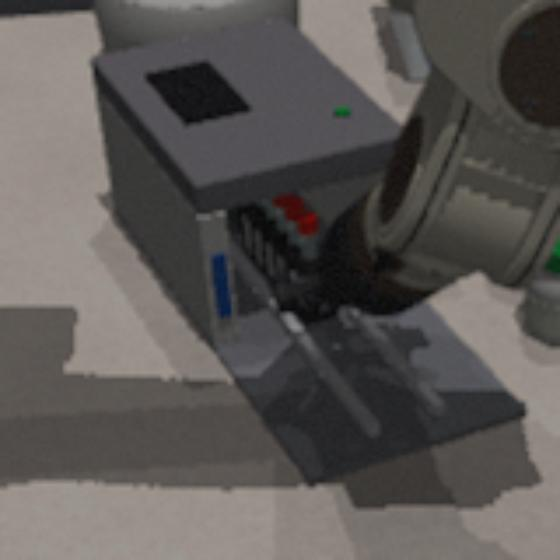

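The rack is upright with its rear caps at (297,215) in the crop, just under the roof edge. The force has settled near 6 N, so the buffer is giving, about 2 mm so far. I'll push 3 mm more.

Call:
send_rows --steps "-1 -0.0002 0.0006 0 0 0 0;-1 -0.0002 0.0006 0 0 0 0;-1 -0.0002 0.0006 0 0 0 0;-1 -0.0002 0.0006 0 0 0 0;-1 -0.0002 0.0005 0 0 0 0"

```text
clock: 18.47
eef_pos: [0.5253, 0.1814, 0.0303]
tool_rot: [0.533, 0.733, 0.248, -0.341]
ft_force: [0.8, -6.5, 1.1]
grip_width: 0.0001
grasp_force: 3.3
```

Call:
send_rows --steps "-1 0 0 0 0 0 0;-1 0 0 0 0 0 0;-1 0 0 0 0 0 0;-1 0 0 0 0 0 0;-1 0 0 0 0 0 0"

```text
clock: 18.88
eef_pos: [0.5253, 0.1815, 0.0303]
tool_rot: [0.533, 0.733, 0.248, -0.341]
ft_force: [2.9, -5.7, 1.1]
grip_width: -0.0004
grasp_force: 3.1
```

```bash
python3 st.py
```

```text
lane x,y,z mm -6.6 -0.6 30.3 z_tool [-0.235  0.728 -0.644] j [-0.07  0.8   0.02  1.21  0.79  1.02] F along -6.33 [ 2.9  -5.71  1.06]
side 16 0.0018 0.0011
```

Call:
send_rows --steps "-1 0.0008 -0.0024 0 0 0 0;-1 0.0031 -0.0095 0 0 0 0;-1 0.0062 -0.019 0 0 0 0;-1 0.0062 -0.019 0 0 0 0;-1 0.0062 -0.019 0 0 0 0"

```text
clock: 19.4
eef_pos: [0.5468, 0.113, 0.0304]
tool_rot: [0.533, 0.733, 0.248, -0.343]
ft_force: [0.5, -0.2, -0.3]
grip_width: -0.0001
grasp_force: 0.0
```

Call:
send_rows --steps "-1 0.0062 -0.019 0 0 0 0;-1 0.0062 -0.019 0.01 0 0 0;-1 0 0 0.025 0 0 0;-1 0 0 0.025 0 0 0;-1 0 0 0.025 0 0 0"

```text
clock: 19.82
eef_pos: [0.5591, 0.0748, 0.1157]
tool_rot: [0.534, 0.732, 0.248, -0.343]
ft_force: [0.6, 0.0, -0.1]
grip_width: -0.0006
grasp_force: 0.0
```

Call:
send_rows --steps "-1 0 0 0.03 0 0 0;-1 0 0 0.03 0 0 0;-1 0 0 0.02 0 0 0;-1 0 0 0 0 0 0;-1 0 0 0 0 0 0"

```text
clock: 20.23
eef_pos: [0.5599, 0.0753, 0.1965]
tool_rot: [0.533, 0.734, 0.249, -0.341]
ft_force: [-0.1, 0.4, 0.6]
grip_width: 0.0001
grasp_force: 0.0
```

```bash
python3 st.py
```

```text
lane x,y,z mm -118.4 -0.7 196.5 z_tool [-0.235  0.728 -0.644] j [-0.23  0.74  0.38  1.76  0.72  0.82] F along 0.37 [-0.1   0.36  0.64]
side 18 0.0007 0.0025
```

View pics/now_side.png

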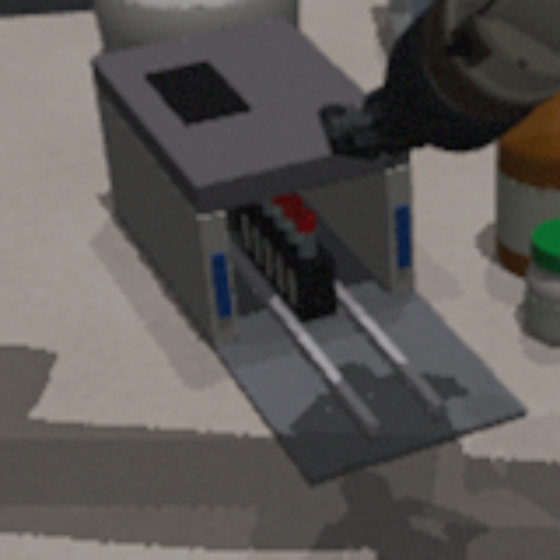

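The rack stands upright under the hood, with its rear end at about (318,300), right at the roof's edge. The arm is clear of it, so I'm handing the job in.

```bash
python3 -c "
from workcell import *
print(job_done())"
```

```text
the job is handed in; nothing more can be done
None
```

The red rack is in the lane under the hood, upright and released, with the buffer pushed in about 5 mm (4.5–5.9 mm estimated from contact force and tool travel), nothing else was touched as far as I could tell, and the job was handed in at about 20 s.

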